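# Set the carton rest back to its lowest notch

### The arm

A 7-joint arm with a two-finger parallel gripper is mounted at the origin on the work surface. World frame = base frame: x ahead of the robot, y to its left, z up, the work surface at z = 0. Lengths are in m, angles in rad, forces in N, time in s.
With the tool pointing down it reaches from about 0.4 to 0.85 m from the base axis. Payload 10.4 kg.
Tool frame: the origin (TCP) lies midway between the tips of the shut fingers; the grasp point (between the pads) lies 19 mm behind it (r.grasp_offset is the distance from the TCP to the grasp point, in m); x points along the fingers, y is the direction in which the jaws open and shut, and the axes are right-handed (so a half turn about x gives the same grasp; the last joint's range is limited). The gripper opens to 87 mm and grips with 3 to 60 N. Pads are 19 mm wide; open, the fingers measure 117 mm over their backs; the gripper's body (75 mm by 190 mm) begins 51 mm behind the grasp point.
Start: joints at [1.216, 0.332, -0.065, 1.46, 0.022, 1.35, -0.088], TCP at [0.204, -0.591, 0.223] pointing down, gripper open.
Joint ranges: [-2.6, 2.6], [-0.5, 2.12], [-1.47, 1.34], [0.16, 2.42], [-1.27, 4.41], [0.06, 2.06], [-2.6, 2.6]. Speed limits (rad/s): [2.22, 2.22, 2.79, 2.79, 3.14, 3.14, 3.14].

### API

Orientations are given as a unit quaternion [x, y, z, w].
In Python, from bench import r, vision, close_job gives the robot as it stands. The module is installed in compiled form; this text tells all that it offers.
- The arm moves only by the shell command python3 -m pendant 'ROWS' [OPENING] [FORCE]. ROWS is text: rows parted by semicolons, each of 6 numbers parted by spaces: the shift along the tool's x, y, z in units of 0.25 m (1.0 is 0.25 m), then the turn, a rotation vector about the tool's x, y, z in units of 1.5 rad (1.0 is 1.5 rad). A call has 1 to 8 rows; each row is the pose to reach, as a shift and turn from the pose commanded when the call began, along the tool's axes at that moment; what a row does not reach only later rows make up. A row lasts 1/10 s, in which the tool goes at most 50 mm and 8.59 degrees, less where a joint would pass 70% of its speed; a pose out of reach is approached as far as the arm can. A call with a number of a shift or a turn outside -1 to 1 is refused whole. A call with a gripper value outside its range is refused whole. OPENING is the gripper command: -1 is shut, 1 is fully open, values between are in proportion, set as the call begins (- or left out, the last holds). The fingers move at their own pace and stop on an object; FORCE is the grip in N (left out, the last holds). Time passes only in rows, so rows that repeat a pose let the fingers close. It gives the time, the measured TCP pose, the force and the opening at its end, in the units of the state.
- r.read_state(): the state, without advancing time (a new reading comes with each control period).
- vision.camera(name): name is "scene" or "side" or "wrist"; returns (picture, depth): 420x560x3 uint8, blue, green, red; 420x560 float32, m along the optical axis (not along the pixel's ray), 0 where there is no reading.
- vision.get_calibration(name): a dict with "camera_matrix" (3x3 intrinsics, pixels), "rvec" (rotation vector, rad) and "tvec" (3), from world to camera coordinates, as OpenCV has them. Camera axes: x right, y down, z forward; pixel columns grow to the right and rows downward; lengths in m; the calibration is good to about 2 mm. The wrist camera is an equidistant fisheye: a pixel r from the principal point sees the ray r / f radians off the axis. A picture is of the moment at which its call begins: read the wrist's pose just before it. get_calibration takes no time and is no camera call; for the wrist camera it gives the pose at the moment of the call.
- close_job(): hands the job in, once; it reports no verdict.
The state is a dict: "time": time; "joint_positions": joint angles; "joint_vel": joint speeds; "joint_torque": joint torques, N m; "ee_pos": TCP position; "eef_rot": TCP orientation; "ft_force": force on the tool from outside, world axes, zero at the start; "torque": the same for the moment, N m; "width": finger opening in m.
Only numpy, scipy, OpenCV 4.12 (cv2) and the standard library are available. Lean on these libraries where they do the work, as an engineer would, in place of code of your own. Each camera call takes 0.05 s, during which the arm holds its last target. There are 200 camera calls.

### The job

The sloping carton rest on the packing bench stands too steep: set it in its lowest working notch, carried there by its pawl. Being a self-resetting ratchet it will not go down until it has been lifted by its rear handle bar past the top notch, which throws the pawl out, and then let all the way down flat, which sets the pawl again for raising it to the notch. Let it down gently and onto the pawl without dropping it, never force it against the pawl or the end stop, keep clear of the pawl and its bracket, and leave the other things on the bench where they are.

Things in the scene. Friction and masses are not known exactly. Their poses are not given: they have to be found in the camera images.
- stand: Grey steel base of the carton rest, bolted to the bench, about 270 mm long and 290 mm wide. Origin on the bench under the middle of the hinge line. x runs from the hinge to the rear of the rest (the lifting side, away from the robot at yaw 0), y along the hinge line, z up. The hinge line lies at z = 90 mm.
- board (a joint): Board angle above flat (rad, 0 = flat on rubber rests, grows as the rear edge is lifted). White board 190 x 320 x 12 mm, mid-plane through the hinge line. Four notches 0.20 apart, the lowest nominally at 0.29, but all of them together up to 0.09 higher or lower from stand to stand (see latch). Starts in, or at once drops into, one of the upper three.
- bar (a point): Middle of the handle bar: steel, 14 mm diameter, 135 mm clear length, parallel to the hinge line (its y axis), 250 mm from it in the board's mid-plane. 35 mm free between bar and board's rear edge, 50 mm free below. 90 mm above the bench when flat, at most 325 mm at the end stop. It can turn between the fingers. Weight felt there about 4 N near flat.
- quadrant: Toothed steel quadrant, 6 mm plate, 88 mm radius over its four saw teeth, fixed to the board's +y side, 171 mm from the stand's middle, centred on the hinge line (its origin; axes turn with the board). Its pin throws the pawl out at the top, its sprung finger sets it again 0.19 to 0.02 rad above flat. With the pawl out the board falls in under a second.
- latch: Steel pawl bracket, 245 mm high, on the stand's +y side (140 to 210 mm off its middle, x -20 to 90 mm), with pawl, toggle spring and rubber end stop. Bolted through slots, so all angles shift between stands. The end stop, felt as a firm stop, comes 0.20 past the top notch; the pawl is thrown out only 0.02 to 0.03 before it, hardly felt (under 1 N at the bar). Origin near the stand's.
- carton: Open cardboard carton of dates, 200 x 110 x 45 mm, 0.6 kg, beside the rest. Origin at the centre of its underside.
- label_roll: Roll of blank labels, 84 mm diameter, 50 mm high, standing by the rest. Origin at the centre of its underside.
- tape_stand: Steel tape dispenser with a brown roll, 150 x 46 x 80 mm. Origin at the centre of its underside.
- jar: Jar of dates with a metal lid, 68 mm diameter, 95 mm high. Origin at the centre of its underside.
- brush: Bench brush lying behind the rest, under and beyond the bar's place when flat, about 25 mm high. Origin at its underside.

How it is judged:
On the way:
1. the board has been lifted past its top notch and let down flat (value of joint board below 0.02 rad), for 0.2 s.
At the end, for the whole second after the job is handed in: The board stands in its lowest notch (0.17 to 0.395 rad above flat, below the second notch on every stand), still, its weight carried by the pawl (over 1.5 N between quadrant and pawl) (value of joint board between 0.17 and 0.395 rad and contact force between quadrant and latch above 1.5 N and velocity of joint board between -0.05 and 0.05 rad/s); the robot touches nothing.
It fails at once if the board is forced against the pawl or the end stop (over 70 N at the quadrant, about 22 N at the bar) (contact force between quadrant and latch above 70 N).
It fails at once if the board is dropped (below 0.395 rad it falls faster than 1.3 rad/s) (value of joint board below 0.395 rad and velocity of joint board below -1.3 rad/s).
It fails at once if the fingers or the arm touch the pawl or its bracket (contact force between any of the fingers, the arm and latch above 1 N).
It fails at once if another thing on the bench is moved by more than 25 mm (distance of any of carton, label_roll, tape_stand, jar, brush from where it was at the start of the episode above 0.025 m).
It also fails if it takes over 72 s, if anything falls off the work surface, if the arm or the gripper's body presses on something with over 40 N, if the wrist force passes 120 N, or if a joint passes its speed limit or range.

## Working session

There is one attempt and no reset: what is moved stays moved. The work goes in short steps, Python scripts to look and compute and a shell command to move; the robot and the scene stay as the last step left them, time stands still between calls to the robot, and variables do not carry over. Pictures are saved under pics/ and viewed, about 8 in all and at most 12, crops included, and the job is handed in when it is done.

```bash
mkdir -p pics
cat > h.py <<'E'
import numpy as np,cv2
from bench import r,vision
from scipy.spatial.transform import Rotation as R
def snap(n,f):
    c=vision.get_calibration(n);p,d=vision.camera(n);cv2.imwrite('pics/'+f+'.png',p)
    np.savez('pics/'+f+'.npz',d=d,K=c['camera_matrix'],rv=c['rvec'],t=c['tvec']);return p,d
def world(f,pts):
    z=np.load('pics/'+f+'.npz');K=z['K'];M=cv2.Rodrigues(z['rv'])[0];t=z['t'].ravel();o=[]
    for u,v in pts:
        d=z['d'][v,u];c=np.array([(u-K[0,2])/K[0,0]*d,(v-K[1,2])/K[1,1]*d,d]);o.append(M.T@(c-t))
    return np.array(o)
E
python3 - <<'E'
from h import *
a,_=snap('scene','s1');b,_=snap('side','d1')
s=r.read_state();print(s)
for f in('s1','d1'):
    z=np.load('pics/'+f+'.npz');M=cv2.Rodrigues(z['rv'])[0];print(f,(-M.T@z['t'].ravel()).round(3),M[2].round(2))
E
```

```text
{'time': 0.1, 'joint_positions': array([ 1.21637993,  0.33276765, -0.06473015,  1.46084169,  0.02161019,
        1.34986132, -0.08853717]), 'joint_vel': array([-0.00038668, -0.00326961, -0.00018001, -0.00037966, -0.00117641,
       -0.00176565, -0.00056639]), 'joint_torque': array([ 2.26928612e-03, -6.24540353e+01,  2.51557957e-02, -3.90715384e+01,
       -6.13818504e-02,  3.67545756e-02,  5.75950662e-05]), 'ee_pos': array([ 0.20350646, -0.59059555,  0.22186665]), 'eef_rot': array([-0.69730931, -0.11719039,  0.69748367, -0.11637297]), 'ft_force': array([ 0.11915773, -0.4621499 , -0.17301521]), 'torque': array([-0.02365335,  0.00613835, -0.01857265]), 'width': 0.08700984615618272}
s1 [ 1.35  -0.144  0.747] [-0.77  0.17 -0.61]
d1 [0.539 0.786 0.757] [-0.04 -0.74 -0.67]
```

View pics/s1.png

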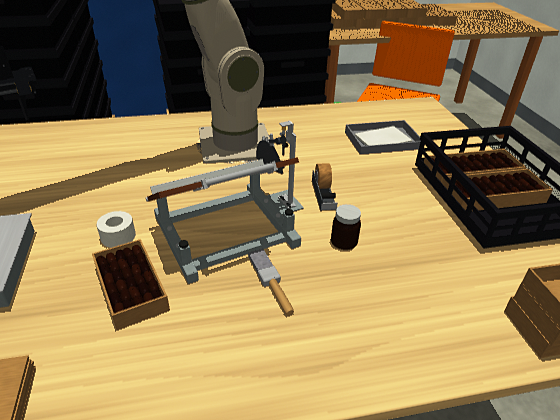

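View pics/d1.png

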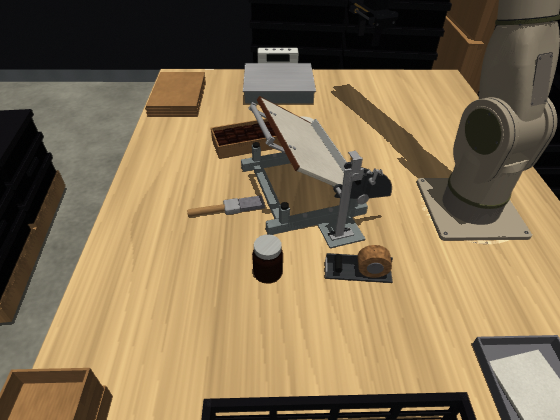

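The scene picture shows the rest in the middle, with the bar around (235,175), the latch post around (290,165) and the brush at (270,275). The side picture shows the bar at about (265,125). I'll enlarge both.

Run:
```python
import cv2,numpy as np
a=cv2.imread('pics/s1.png')[110:300,140:320];b=cv2.imread('pics/d1.png')[80:260,180:400]
a=cv2.resize(a,None,fx=3,fy=3,interpolation=2);b=cv2.resize(b,None,fx=3,fy=3,interpolation=2)
cv2.imwrite('pics/s1c.png',a);cv2.imwrite('pics/d1c.png',b)
```

```text
(no output)
```

View pics/s1c.png

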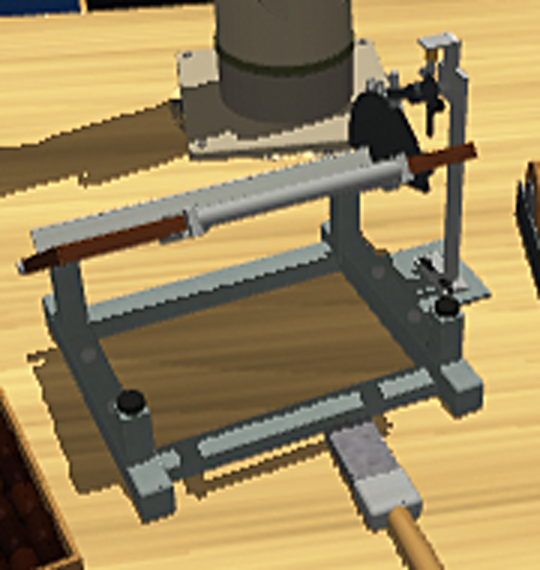

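View pics/d1c.png

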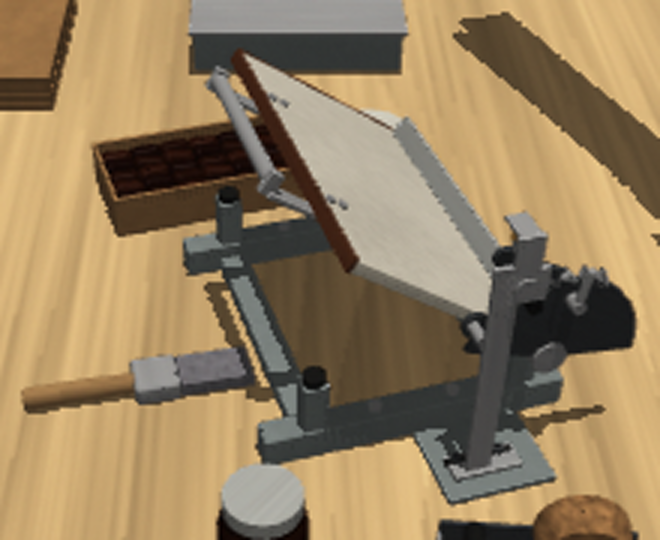

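The bar runs from (205,183) to (273,167) in the scene picture and from (253,107) to (269,141) in the side picture. The white board face is clear in the side picture, around (295,140).

Run:
```python
from h import *
np.set_printoptions(precision=4,suppress=True)
print('bar s',world('s1',[(208,182),(220,179),(230,177),(240,174),(250,172),(260,170),(268,168)]))
print('bar d',world('d1',[(256,111),(259,116),(261,122),(264,128),(267,134)]))
# board plane from side view
pts=[(u,v) for u in range(270,340,3) for v in range(105,180,3)]
im=cv2.imread('pics/d1.png');pp=[p for p in pts if cv2.pointPolygonTest(np.array([[262,103],[310,125],[340,172],[335,178],[300,164],[275,120]],np.int32),p,False)>0 ]
W=world('d1',pp);
for _ in range(4):
    c=W.mean(0);n=np.linalg.svd(W-c)[2][2];e=abs((W-c)@n);W=W[e<max(.003,1.5*np.median(e))]
n*=np.sign(n[2]);print('plane',c,n,len(W),'ang',np.arccos(n[2]),'yaw',np.arctan2(-n[1],-n[0]))
# stand rear crossbar etc
print('stand posts tops (s)',world('s1',[(183,243),(289,211)]),'(d)',world('d1',[(256,145),(285,205)]))
print('rear corner feet s',world('s1',[(190,268),(294,237)]))
print('latch top',world('s1',[(287,124)]),world('d1',[(355,155)]),'brush',world('d1',[(240,205),(255,200)]), 'board edges s',world('s1',[(150,197),(296,160)]))
```

```text
bar s [[ 0.5824 -0.1208  0.2401]
 [ 0.5759 -0.0962  0.2404]
 [ 0.5676 -0.0752  0.2376]
 [ 0.5663 -0.0543  0.2418]
 [ 0.5603 -0.0327  0.2406]
 [ 0.5516 -0.0103  0.2378]
 [ 0.5492  0.0071  0.2394]]
bar d [[ 0.5683 -0.0923  0.2418]
 [ 0.5608 -0.0693  0.2419]
 [ 0.5559 -0.0435  0.2414]
 [ 0.5488 -0.016   0.2426]
 [ 0.542   0.01    0.2436]]
plane [ 0.4477 -0.0684  0.1644] [-0.5604 -0.1608  0.8124] 213 ang 0.6224731710827023 yaw 0.27944213243774063
stand posts tops (s) [[ 0.5759 -0.1864  0.0824]
 [ 0.5052  0.0679  0.0847]] (d) [[ 0.5741 -0.1786  0.0822]
 [ 0.5006  0.0692  0.0813]]
rear corner feet s [[ 0.6039 -0.1775  0.0316]
 [ 0.5423  0.0739  0.0327]]
latch top [[0.3657 0.0879 0.2441]] [[0.3568 0.0882 0.2423]] brush [[ 0.6145 -0.0002  0.0174]
 [ 0.5758 -0.0198  0.0167]] board edges s [[ 0.4571 -0.252   0.1308]
 [ 0.4823  0.0846  0.2118]]
```

```bash
cat >> h.py <<'E'
np.set_printoptions(precision=3,suppress=True)
YAW=.26;H=np.array([.362,-.108,.09]);U=np.array([np.cos(YAW),np.sin(YAW),0])
def bar(th): return H+.25*(np.cos(th)*U+np.array([0,0,np.sin(th)]))
def rows(p,sgn=None):
    s=r.read_state();Q=R.from_quat(s['eef_rot']);A=Q.as_matrix()
    x=np.array([0,0,-1.]);y=U*(sgn or np.sign(A[:,1]@U));T=np.c_[x,y,np.cross(x,y)]
    print('tcp',s['ee_pos'],'F',s['ft_force'],'w',s['width'],'t',s['time'])
    print('shift',A.T@(np.asarray(p)-s['ee_pos'])/.25,'turn',(Q.inv()*R.from_matrix(T)).as_rotvec()/1.5)
E
python3 - <<'E'
from h import *
print(R.from_quat(r.read_state()['eef_rot']).as_matrix());print(bar(.622))
t=bar(.622)+[0,0,.06]
rows(t,1);rows(t,-1)
E
```

```text
[[-0.     0.326 -0.945]
 [ 0.001 -0.945 -0.326]
 [-1.    -0.001  0.   ]]
[ 0.558 -0.056  0.236]
tcp [ 0.204 -0.591  0.222] F [ 0.119 -0.462 -0.173] w 0.08700984615618272 t 0.1
shift [-0.293 -1.561 -2.039] turn [-0.999 -0.001  0.001]
tcp [ 0.204 -0.591  0.222] F [ 0.119 -0.462 -0.173] w 0.08700984615618272 t 0.1
shift [-0.293 -1.561 -2.039] turn [1.095 0.001 0.001]
```

```bash
python3 -m pendant '-0.15 -0.1 -0.1 -0.1 0 0;-0.3 -0.2 -0.25 -0.2 0 0;-0.3 -0.3 -0.4 -0.3 0 0;-0.3 -0.42 -0.55 -0.4 0 0;-0.3 -0.54 -0.7 -0.5 0 0;-0.3 -0.66 -0.85 -0.6 0 0;-0.3 -0.76 -0.98 -0.7 0 0;-0.3 -0.78 -1 -0.8 0 0' 1 12; python3 -c "
from h import *
rows(bar(.622)+[0,0,.06],1)"
```

```text
time: 0.9
ee_pos: [0.3795, -0.3202, 0.2977]
eef_rot: [0.507, 0.494, -0.506, 0.494]
ft_force: [0.2, -1.0, 0.0]
width: 0.087
tcp [ 0.38  -0.32   0.298] F [ 0.208 -1.021  0.041] w 0.08704608844845804 t 0.9
shift [ 0.01   0.688 -1.075] turn [-0.19  -0.    -0.001]
```

```bash
python3 -m pendant '0 0.09 -0.14 -0.05 0 0;0 0.19 -0.3 -0.1 0 0;0 0.29 -0.46 -0.15 0 0;0 0.4 -0.62 -0.19 0 0;0 0.5 -0.78 -0.19 0 0;0 0.6 -0.94 -0.19 0 0;0 0.69 -1.075 -0.19 0 0;0 0.69 -1.075 -0.19 0 0'; python3 -c "
from h import *
rows(bar(.622)+[0,0,.06],1);snap('wrist','w1');c=vision.get_calibration('wrist');print(c)
# project bar ends in the equidistant camera
M=cv2.Rodrigues(np.array(c['rvec']))[0];t=np.array(c['tvec']).ravel();K=c['camera_matrix']
L=np.array([-U[1],U[0],0])
for k in(-.0675,0,.0675):
    q=M@(bar(.622)+k*L)+t;a=np.arctan2(np.hypot(q[0],q[1]),q[2]);d=q[:2]/np.hypot(*q[:2]);print(K[0,0]*a*d+K[:2,2])
rows(bar(.622)-[0,0,.019],1)"
```

```text
tcp [ 0.38  -0.32   0.298] F [ 0.208 -1.021  0.041] w 0.08704608844845804 t 0.9
shift [ 0.01   0.688 -1.075] turn [-0.19  -0.    -0.001]
{'camera_matrix': array([[325.192,   0.   , 281.961],
       [  0.   , 325.192, 207.008],
       [  0.   ,   0.   ,   1.   ]]), 'rvec': array([-2.87 ,  0.025,  0.003]), 'tvec': array([-0.385, -0.356,  0.377])}
[510.797 -14.075]
[483.18  -80.213]
[ 452.944 -134.654]
tcp [ 0.379 -0.321  0.298] F [ 0.549 -0.499 -0.137] w 0.08683453844107324 t 0.95
shift [ 0.324  0.7   -1.075] turn [-0.185 -0.    -0.   ]out of range: a shift must lie within [-1, 1]
```

View pics/w1.png

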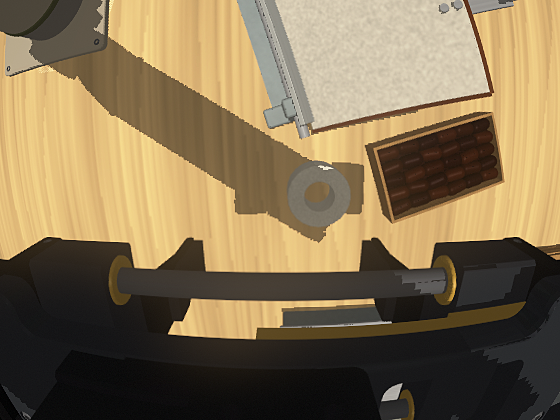

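The move was refused because one shift was over 1. The picture shows the gripper still short of the rest, with the board's near edge at the top right. I'll resend with smaller shifts.

```bash
python3 -m pendant '0 0.09 -0.14 -0.05 0 0;0 0.19 -0.3 -0.1 0 0;0 0.29 -0.46 -0.15 0 0;0 0.4 -0.62 -0.187 0 0;0 0.5 -0.78 -0.187 0 0;0 0.6 -0.9 -0.187 0 0;0 0.69 -1 -0.187 0 0;0 0.7 -1 -0.187 0 0'; python3 -m pendant '0 0 -0.075 0 0 0;0 0 -0.075 0 0 0;0 0 -0.075 0 0 0'; python3 -c "
from h import *
snap('wrist','w2');c=vision.get_calibration('wrist')
M=cv2.Rodrigues(np.array(c['rvec']))[0];t=np.array(c['tvec']).ravel();K=c['camera_matrix']
L=np.array([-U[1],U[0],0])
for k in(-.0675,0,.0675):
    q=M@(bar(.622)+k*L)+t;a=np.arctan2(np.hypot(q[0],q[1]),q[2]);d=q[:2]/np.hypot(*q[:2]);print(K[0,0]*a*d+K[:2,2])
rows(bar(.622)-[0,0,.019],1)"
```

```text
time: 1.75
ee_pos: [0.5626, -0.0785, 0.2967]
eef_rot: [0.436, 0.558, -0.435, 0.556]
ft_force: [-0.2, 0.1, -0.7]
width: 0.0869
time: 2.05
ee_pos: [0.5561, -0.0647, 0.2977]
eef_rot: [0.436, 0.556, -0.437, 0.556]
ft_force: [0.5, -0.5, -1.0]
width: 0.0869
[288.496 291.334]
[287.211 209.24 ]
[285.433 113.583]
tcp [ 0.556 -0.065  0.298] F [-0.858  0.101  0.205] w 0.08714148473754789 t 2.1
shift [ 0.324  0.017 -0.035] turn [-0.014  0.001  0.   ]
```

View pics/w2.png

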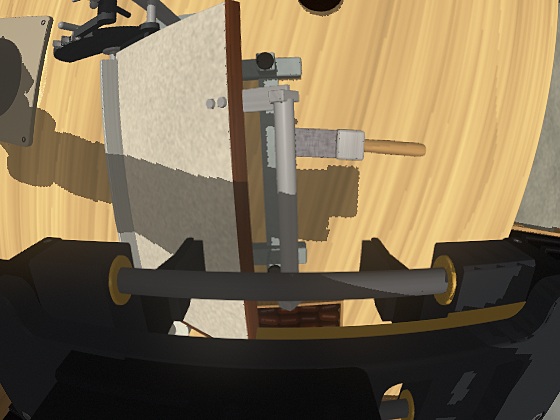

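The bar runs from (286,95) to (288,300) in the picture, as predicted (columns 285–288). The board edge is close, so I'll go down with the jaws at 40 mm.

```bash
python3 -m pendant '0 0.02 -0.035 -0.014 0 0;0.05 0.02 -0.035 -0.014 0 0;0.1 0.02 -0.035 -0.014 0 0;0.16 0.02 -0.035 -0.014 0 0;0.21 0.02 -0.035 -0.014 0 0;0.26 0.02 -0.035 -0.014 0 0;0.32 0.02 -0.035 -0.014 0 0;0.32 0.02 -0.035 -0.014 0 0' -0.08 12; python3 -m pendant '0 0 0 0 0 0;0 0 0 0 0 0' ; python3 -c "
from h import *
rows(bar(.622)-[0,0,.019],1)"
```

```text
time: 2.9
ee_pos: [0.5583, -0.0544, 0.2151]
eef_rot: [0.43, 0.562, -0.431, 0.56]
ft_force: [-0.3, -0.8, 0.4]
width: 0.0409
time: 3.1
ee_pos: [0.5598, -0.0542, 0.2182]
eef_rot: [0.43, 0.561, -0.43, 0.561]
ft_force: [0.6, -0.3, 0.5]
width: 0.0405
tcp [ 0.56  -0.054  0.218] F [ 0.608 -0.307  0.546] w 0.04048642182432184 t 3.1
shift [ 0.006 -0.007  0.004] turn [ 0.002  0.    -0.001]
```

Now I'll close on the bar.

```bash
python3 -m pendant '0 0 0 0 0 0;0 0 0 0 0 0;0 0 0 0 0 0;0 0 0 0 0 0;0 0 0 0 0 0;0 0 0 0 0 0' -1 14; python3 -c "
from h import *
rows(bar(.622)-[0,0,.019],1)
p0=bar(.622);A=R.from_quat(r.read_state()['eef_rot']).as_matrix()
for th in np.arange(.65,1.06,.03): print(round(th,2),A.T@(bar(th)-p0)/.25)"
```

```text
time: 3.7
ee_pos: [0.5581, -0.0546, 0.217]
eef_rot: [0.43, 0.562, -0.431, 0.56]
ft_force: [-5.8, -0.8, 0.1]
width: 0.0132
tcp [ 0.558 -0.055  0.217] F [-5.761 -0.835  0.05 ] w 0.01324879112618695 t 3.7
shift [ 0.001 -0.     0.005] turn [ 0.002 -0.     0.002]
0.65 [-0.022 -0.017 -0.   ]
0.68 [-0.046 -0.035 -0.   ]
0.71 [-0.069 -0.055 -0.   ]
0.74 [-0.091 -0.075 -0.   ]
0.77 [-0.113 -0.095 -0.   ]
0.8 [-0.134 -0.116 -0.   ]
0.83 [-0.155 -0.138 -0.   ]
0.86 [-0.175 -0.161 -0.   ]
0.89 [-0.194 -0.184 -0.   ]
0.92 [-0.212 -0.208 -0.001]
0.95 [-0.23  -0.232 -0.001]
0.98 [-0.247 -0.256 -0.001]
1.01 [-0.263 -0.282 -0.001]
1.04 [-0.279 -0.307 -0.001]
```

```bash
python3 -m pendant '-0.011 -0.013 0 0 0 0;-0.022 -0.022 0 0 0 0;-0.046 -0.04 0 0 0 0;-0.069 -0.06 0 0 0 0;-0.069 -0.06 0 0 0 0'; python3 -c "
from h import *
rows(bar(.71)-[0,0,.019],1)"
```

```text
time: 4.2
ee_pos: [0.5444, -0.0585, 0.2358]
eef_rot: [0.43, 0.561, -0.431, 0.561]
ft_force: [1.6, -1.7, -1.3]
width: 0.0134
tcp [ 0.544 -0.059  0.236] F [ 1.568 -1.714 -1.345] w 0.013431502160224658 t 4.2
shift [0.007 0.002 0.004] turn [ 0.001  0.001 -0.   ]
```

```bash
python3 -m pendant '-0.022 -0.02 0 0 0 0;-0.044 -0.04 0 0 0 0;-0.065 -0.061 0 0 0 0;-0.086 -0.083 0 0 0 0;-0.106 -0.106 0 0 0 0;-0.106 -0.106 0 0 0 0'; python3 -c "
from h import *
rows(bar(.86)-[0,0,.019],1)"; python3 -m pendant '-0.019 -0.023 0 0 0 0;-0.037 -0.047 0 0 0 0;-0.037 -0.047 0 0 0 0'; python3 -c "
from h import *
rows(bar(.92)-[0,0,.019],1)"
```

```text
time: 4.8
ee_pos: [0.5196, -0.0655, 0.2627]
eef_rot: [0.431, 0.56, -0.43, 0.562]
ft_force: [3.9, -1.9, 1.2]
width: 0.0133
tcp [ 0.52  -0.066  0.263] F [ 3.899 -1.855  1.204] w 0.013308032847611399 t 4.8
shift [ 0.009 -0.     0.002] turn [ 0.001  0.001 -0.001]
time: 5.1
ee_pos: [0.5089, -0.0686, 0.2721]
eef_rot: [0.431, 0.56, -0.43, 0.562]
ft_force: [6.5, -4.5, 3.4]
width: 0.0137
tcp [ 0.509 -0.069  0.272] F [ 6.497 -4.475  3.383] w 0.013697072677641253 t 5.1
shift [ 0.009 -0.003  0.001] turn [ 0.001  0.001 -0.002]
```

```bash
python3 -m pendant '-0.008 0.008 0 0 0 0;-0.008 0.008 0 0 0 0'; python3 -m pendant '-0.01 -0.012 0 0 0 0;-0.019 -0.023 0 0 0 0;-0.019 -0.023 0 0 0 0';  python3 -c "
from h import *
rows(bar(.95)-[0,0,.019],1)"
```

```text
time: 5.3
ee_pos: [0.5092, -0.0685, 0.2719]
eef_rot: [0.43, 0.561, -0.431, 0.561]
ft_force: [2.1, -5.6, -4.9]
width: 0.0132
time: 5.6
ee_pos: [0.5035, -0.0701, 0.2767]
eef_rot: [0.43, 0.561, -0.431, 0.561]
ft_force: [1.7, -6.4, -3.9]
width: 0.0136
tcp [ 0.503 -0.07   0.277] F [ 1.708 -6.39  -3.894] w 0.013572127924706478 t 5.6
shift [ 0.009 -0.004  0.001] turn [0.001 0.    0.002]
```

```bash
python3 -m pendant '-0.009 -0.012 0.004 0 0 0;-0.009 -0.012 0.004 0 0 0'; python3 -m pendant '-0.008 -0.012 0.002 0 0 0;-0.008 -0.012 0.002 0 0 0';python3 -m pendant '-0.006 -0.008 0 0 0 0;-0.006 -0.008 0 0 0 0'; python3 -c "
from h import *
rows(bar(.99)-[0,0,.019],1)"
```

```text
time: 5.8
ee_pos: [0.5007, -0.071, 0.2789]
eef_rot: [0.43, 0.562, -0.431, 0.56]
ft_force: [-0.5, -2.7, -6.1]
width: 0.0134
time: 6.0
ee_pos: [0.4979, -0.0719, 0.2811]
eef_rot: [0.43, 0.562, -0.431, 0.56]
ft_force: [-3.4, -1.4, -7.3]
width: 0.0138
time: 6.2
ee_pos: [0.496, -0.0724, 0.2825]
eef_rot: [0.43, 0.562, -0.431, 0.56]
ft_force: [-5.1, -0.7, -9.9]
width: 0.0134
tcp [ 0.496 -0.072  0.283] F [-5.132 -0.651 -9.941] w 0.013365971642875459 t 6.2
shift [ 0.01  -0.006 -0.   ] turn [ 0.002 -0.001  0.001]
```

```bash
python3 -m pendant '0.001 -0.013 0 0 0 0;0.001 -0.013 0 0 0 0'; python3 -m pendant '-0.0055 -0.0085 0 0 0 0;-0.0055 -0.0085 0 0 0 0'; python3 -m pendant '-0.0055 -0.0085 0 0 0 0;-0.0055 -0.0085 0 0 0 0'; python3 -c "
from h import *
rows(bar(1.02)-[0,0,.019],1)"
```

```text
time: 6.4
ee_pos: [0.4943, -0.0729, 0.2836]
eef_rot: [0.431, 0.561, -0.43, 0.562]
ft_force: [0.2, 0.8, -2.7]
width: 0.0137
time: 6.6
ee_pos: [0.4922, -0.0735, 0.285]
eef_rot: [0.431, 0.561, -0.43, 0.562]
ft_force: [0.4, 1.1, -0.8]
width: 0.0134
time: 6.8
ee_pos: [0.4902, -0.0741, 0.2864]
eef_rot: [0.431, 0.561, -0.43, 0.562]
ft_force: [2.4, 3.9, 3.2]
width: 0.0135
tcp [ 0.49  -0.074  0.286] F [2.407 3.876 3.209] w 0.013548966963333192 t 6.8
shift [ 0.01  -0.007 -0.001] turn [ 0.002  0.    -0.001]
```

```bash
python3 -m pendant '-0.009 -0.0065 -0.003 0 0 0;-0.009 -0.0065 -0.003 0 0 0'; python3 -m pendant '-0.0055 -0.0085 0 0 0 0;-0.0055 -0.0085 0 0 0 0'; python3 -c "
from h import *
rows(bar(1.03)-[0,0,.019],1)"
```

```text
time: 7.0
ee_pos: [0.4878, -0.0747, 0.2881]
eef_rot: [0.43, 0.561, -0.431, 0.561]
ft_force: [1.9, -1.1, -0.3]
width: 0.0137
time: 7.2
ee_pos: [0.4858, -0.0753, 0.2894]
eef_rot: [0.43, 0.561, -0.431, 0.561]
ft_force: [1.9, -2.0, -0.8]
width: 0.0133
tcp [ 0.486 -0.075  0.289] F [ 1.92  -2.011 -0.807] w 0.013279490069759196 t 7.2
shift [ 0.016  0.003 -0.001] turn [ 0.001  0.    -0.   ]
```

```bash
for i in 1; do python3 -m pendant '-0.0055 -0.0085 0.001 0 0 0;-0.0055 -0.0085 0.001 0 0 0'; python3 -m pendant '-0.0055 -0.0085 0 0 0 0;-0.0055 -0.0085 0 0 0 0'; done; python3 -c "
from h import *
rows(bar(1.04)-[0,0,.019],1)"
```

```text
time: 7.4
ee_pos: [0.4839, -0.0758, 0.2906]
eef_rot: [0.43, 0.561, -0.43, 0.561]
ft_force: [3.9, -1.3, -1.2]
width: 0.0133
time: 7.6
ee_pos: [0.4826, -0.0762, 0.2916]
eef_rot: [0.431, 0.561, -0.43, 0.562]
ft_force: [9.9, -1.0, -6.9]
width: 0.0133
tcp [ 0.483 -0.076  0.292] F [ 9.893 -0.996 -6.87 ] w 0.013314105345512608 t 7.6
shift [ 0.02   0.007 -0.001] turn [ 0.002  0.    -0.001]
```

```bash
cat > fit.py <<'E'
from h import *
from scipy.optimize import least_squares
P=np.array([[.5581,-.0546,.2170],[.5444,-.0585,.2358],[.5196,-.0655,.2627],[.5092,-.0685,.2719],[.5035,-.0701,.2767],[.5007,-.071,.2789],[.4943,-.0729,.2836],[.4922,-.0735,.285],[.4878,-.0747,.2881],[.4858,-.0753,.2894],[.4839,-.0758,.2906]])
q=np.c_[P@U,P[:,2]]
f=lambda c:np.hypot(q[:,0]-c[0],q[:,1]-c[1])-.25
c=least_squares(f,[H@U,.071]).x
a=np.arctan2(q[:,1]-c[1],q[:,0]-c[0]);
if __name__=='__main__':
    print(c,[H@U,.071],f(c)*1e3,a)
    s=r.read_state()['ee_pos'];th=np.arctan2(s[2]-c[1],s@U-c[0]);print('now',th)
    g=lambda t:np.array([-(np.sin(t)),np.cos(t)])
    for t in np.arange(1.06,-.03,-.04): print(round(t,2),(g(t)-g(th)))
E
python3 fit.py
```

```text
[0.318 0.077] [np.float64(0.32206847248034104), 0.071] [ 0.124 -0.059 -0.116 -0.128  0.021  0.034  0.019 -0.043  0.062  0.051
  0.041] [0.593 0.688 0.837 0.894 0.924 0.939 0.972 0.982 1.004 1.014 1.023]
now 1.029814355949163
1.06 [-0.015 -0.026]
1.02 [0.005 0.008]
0.98 [0.027 0.042]
0.94 [0.05  0.075]
0.9 [0.074 0.107]
0.86 [0.099 0.137]
0.82 [0.126 0.167]
0.78 [0.154 0.196]
0.74 [0.183 0.223]
0.7 [0.213 0.25 ]
0.66 [0.244 0.275]
0.62 [0.276 0.299]
0.58 [0.309 0.321]
0.54 [0.343 0.343]
0.5 [0.378 0.363]
0.46 [0.413 0.381]
0.42 [0.449 0.398]
0.38 [0.486 0.414]
0.34 [0.524 0.428]
0.3 [0.562 0.44 ]
0.26 [0.6   0.451]
0.22 [0.639 0.461]
0.18 [0.678 0.469]
0.14 [0.718 0.475]
0.1 [0.757 0.48 ]
0.06 [0.797 0.483]
0.02 [0.837 0.485]
-0.02 [0.877 0.485]
```

```bash
python3 -m pendant '0.007 0.011 0 0 0 0;0.016 0.025 0 0 0 0;0.027 0.042 0 0 0 0;0.05 0.075 0 0 0 0;0.074 0.107 0 0 0 0;0.099 0.137 0 0 0 0;0.099 0.137 0 0 0 0'; python3 fit.py | grep now;  python3 -m pendant '0.013 0.015 0 0 0 0;0.013 0.015 0 0 0 0';  python3 -m pendant '0.014 0.015 0 0 0 0;0.014 0.015 0 0 0 0'; python3 -m pendant '0.014 0.0145 0 0 0 0;0.014 0.0145 0 0 0 0';python3 fit.py | grep now
```

```text
time: 8.3
ee_pos: [0.5161, -0.0666, 0.266]
eef_rot: [0.43, 0.561, -0.43, 0.561]
ft_force: [3.8, -0.1, 0.5]
width: 0.0138
now 0.8566142974352307
time: 8.5
ee_pos: [0.5192, -0.0657, 0.2633]
eef_rot: [0.43, 0.561, -0.43, 0.561]
ft_force: [3.6, 0.1, 0.7]
width: 0.0133
time: 8.7
ee_pos: [0.5227, -0.0648, 0.26]
eef_rot: [0.43, 0.561, -0.43, 0.561]
ft_force: [3.9, 0.4, 2.0]
width: 0.0135
time: 8.9
ee_pos: [0.5261, -0.0638, 0.2565]
eef_rot: [0.43, 0.561, -0.43, 0.561]
ft_force: [2.9, 1.5, 1.5]
width: 0.0136
now 0.8002840283419117
```

```bash
python3 -m pendant '0.014 0.014 0 0 0 0;0.014 0.014 0 0 0 0';  python3 -m pendant '0.015 0.0135 0 0 0 0;0.015 0.0135 0 0 0 0'; python3 -m pendant '0.015 0.013 0 0 0 0;0.015 0.013 0 0 0 0';python3 fit.py | head -20
```

```text
time: 9.1
ee_pos: [0.5296, -0.0628, 0.253]
eef_rot: [0.43, 0.561, -0.43, 0.561]
ft_force: [4.4, 3.3, 1.3]
width: 0.0134
time: 9.3
ee_pos: [0.533, -0.0619, 0.2492]
eef_rot: [0.43, 0.561, -0.43, 0.561]
ft_force: [4.1, 3.5, 1.4]
width: 0.0135
time: 9.5
ee_pos: [0.5364, -0.0609, 0.2455]
eef_rot: [0.43, 0.561, -0.43, 0.561]
ft_force: [4.8, 4.0, 1.3]
width: 0.0135
[0.318 0.077] [np.float64(0.32206847248034104), 0.071] [ 0.124 -0.059 -0.116 -0.128  0.021  0.034  0.019 -0.043  0.062  0.051
  0.041] [0.593 0.688 0.837 0.894 0.924 0.939 0.972 0.982 1.004 1.014 1.023]
now 0.7391476108130892
1.06 [-0.199 -0.25 ]
1.02 [-0.178 -0.216]
0.98 [-0.157 -0.182]
0.94 [-0.134 -0.149]
0.9 [-0.11  -0.117]
0.86 [-0.084 -0.087]
0.82 [-0.057 -0.057]
0.78 [-0.03  -0.028]
0.74 [-0.001 -0.001]
0.7 [0.029 0.026]
0.66 [0.061 0.051]
0.62 [0.093 0.075]
0.58 [0.126 0.097]
0.54 [0.16  0.119]
0.5 [0.194 0.139]
0.46 [0.23  0.157]
0.42 [0.266 0.174]
```

```bash
python3 -m pendant '0.013 0.014 -0.002 0 0 0;0.027 0.029 -0.004 0 0 0;0.059 0.053 -0.004 0 0 0;0.091 0.077 -0.004 0 0 0;0.124 0.1 -0.004 0 0 0;0.158 0.122 -0.004 0 0 0;0.192 0.142 -0.004 0 0 0;0.192 0.142 -0.004 0 0 0'; python3 fit.py | sed -n '/now/p;/^0.5 /,$p'
```

```text
time: 10.3
ee_pos: [0.5704, -0.0511, 0.1964]
eef_rot: [0.43, 0.561, -0.43, 0.561]
ft_force: [6.7, 2.5, -0.9]
width: 0.0132
now 0.49641693016648625
0.5 [-0.003 -0.002]
0.46 [0.032 0.017]
0.42 [0.069 0.034]
0.38 [0.105 0.049]
0.34 [0.143 0.063]
0.3 [0.181 0.076]
0.26 [0.219 0.087]
0.22 [0.258 0.097]
0.18 [0.297 0.105]
0.14 [0.337 0.111]
0.1 [0.376 0.116]
0.06 [0.416 0.119]
0.02 [0.456 0.121]
-0.02 [0.496 0.121]
```

```bash
python3 -m pendant '0.018 0.012 0 0 0 0;0.045 0.027 -0.002 0 0 0;0.069 0.04 -0.002 0 0 0;0.105 0.055 -0.002 0 0 0;0.143 0.069 -0.002 0 0 0;0.181 0.082 -0.002 0 0 0;0.2 0.088 -0.002 0 0 0;0.2 0.088 -0.002 0 0 0'; python3 fit.py | sed -n '/now/p;/^0.34 /,$p'
```

```text
time: 11.1
ee_pos: [0.591, -0.0452, 0.1467]
eef_rot: [0.43, 0.561, -0.43, 0.561]
ft_force: [4.4, -0.1, -3.2]
width: 0.0134
now 0.28048815565503576
0.34 [-0.057 -0.018]
0.3 [-0.019 -0.006]
0.26 [0.02  0.005]
0.22 [0.059 0.015]
0.18 [0.098 0.023]
0.14 [0.137 0.029]
0.1 [0.177 0.034]
0.06 [0.217 0.037]
0.02 [0.257 0.039]
-0.02 [0.297 0.039]
```

```bash
python3 -m pendant '0.02 0.008 0 0 0 0;0.04 0.014 0 0 0 0;0.059 0.019 0 0 0 0;0.078 0.023 0 0 0 0;0.098 0.027 0 0 0 0;0.098 0.027 0 0 0 0'; python3 -m pendant '0.02 0.004 0 0 0 0;0.04 0.008 0 0 0 0;0.06 0.01 0 0 0 0;0.08 0.011 0 0 0 0;0.08 0.011 0 0 0 0'; python3 fit.py | sed -n '/now/p;/^0.18 /,$p'
```

```text
time: 11.7
ee_pos: [0.5973, -0.0435, 0.1227]
eef_rot: [0.43, 0.561, -0.43, 0.561]
ft_force: [3.9, -0.2, -3.1]
width: 0.0135
time: 12.2
ee_pos: [0.6004, -0.0426, 0.1029]
eef_rot: [0.431, 0.561, -0.43, 0.561]
ft_force: [5.7, 1.1, -2.8]
width: 0.0135
now 0.10222550977230542
0.18 [-0.077 -0.011]
0.14 [-0.037 -0.005]
0.1 [0.002 0.   ]
0.06 [0.042 0.003]
0.02 [0.082 0.005]
-0.02 [0.122 0.005]
```

```bash
python3 -m pendant '0.015 0.004 0 0 0 0;0.03 0.006 0 0 0 0;0.045 0.007 0 0 0 0;0.06 0.008 0 0 0 0;0.06 0.008 0 0 0 0'; python3 -m pendant '0.01 0.001 0 0 0 0;0.02 0.001 0 0 0 0;0.02 0.001 0 0 0 0'; python3 -m pendant '0.01 0 0 0 0 0;0.01 0 0 0 0 0';python3 -m pendant '0.01 0 0 0 0 0;0.01 0 0 0 0 0';python3 fit.py | grep now
```

```text
time: 12.7
ee_pos: [0.6019, -0.0422, 0.0878]
eef_rot: [0.43, 0.561, -0.43, 0.561]
ft_force: [3.7, 1.4, -3.1]
width: 0.0132
time: 13.0
ee_pos: [0.6021, -0.0422, 0.083]
eef_rot: [0.43, 0.561, -0.43, 0.561]
ft_force: [4.6, 1.2, -3.7]
width: 0.0134
time: 13.2
ee_pos: [0.6022, -0.0422, 0.0806]
eef_rot: [0.43, 0.561, -0.43, 0.561]
ft_force: [5.2, 1.5, -4.3]
width: 0.0132
time: 13.4
ee_pos: [0.6023, -0.0421, 0.0781]
eef_rot: [0.43, 0.561, -0.43, 0.561]
ft_force: [5.4, 1.8, -3.9]
width: 0.0135
now 0.003912913630991498
```

```bash
python3 -m pendant '0.008 0.002 0 0 0 0;0.008 0.002 0 0 0 0'; python3 -m pendant '0.008 0 0 0 0 0;0.008 0 0 0 0 0';python3 -m pendant '0.006 0 0 0 0 0;0.006 0 0 0 0 0'; python3 fit.py | grep now
```

```text
time: 13.6
ee_pos: [0.6023, -0.0421, 0.0759]
eef_rot: [0.43, 0.561, -0.43, 0.561]
ft_force: [4.1, 1.1, -3.2]
width: 0.0134
time: 13.8
ee_pos: [0.6024, -0.0421, 0.0741]
eef_rot: [0.43, 0.561, -0.43, 0.561]
ft_force: [4.0, 2.3, -4.1]
width: 0.0133
time: 14.0
ee_pos: [0.6024, -0.0421, 0.0727]
eef_rot: [0.43, 0.561, -0.43, 0.561]
ft_force: [4.0, 2.1, -3.4]
width: 0.0138
now -0.017481976328286734
```

```bash
python3 -m pendant '0.006 0 0 0 0 0;0.006 0 0 0 0 0'; python3 -m pendant '0.006 0 0 0 0 0;0.006 0 0 0 0 0';python3 -m pendant '0.006 0 0 0 0 0;0.006 0 0 0 0 0'; python3 fit.py | grep now
```

```text
time: 14.2
ee_pos: [0.6024, -0.0421, 0.0712]
eef_rot: [0.43, 0.561, -0.43, 0.561]
ft_force: [3.4, 1.4, -3.6]
width: 0.0135
time: 14.4
ee_pos: [0.6024, -0.0421, 0.0704]
eef_rot: [0.43, 0.561, -0.43, 0.561]
ft_force: [-1.0, 1.8, 2.6]
width: 0.0135
time: 14.6
ee_pos: [0.6025, -0.0423, 0.0698]
eef_rot: [0.43, 0.561, -0.431, 0.561]
ft_force: [-5.2, 1.3, 12.2]
width: 0.0134
now -0.029010719609744082
```

```bash
python3 -m pendant '0 0 0 0 0 0;0 0 0 0 0 0;0 0 0 0 0 0;0 0 0 0 0 0'; python3 -c "
from h import *
p,d=snap('side','d2')
z=np.load('pics/d2.npz')"; python3 -m pendant '-0.02 0 0 0 0 0;-0.04 0 0 0 0 0;-0.06 0 0 0 0 0;-0.08 -0.001 0 0 0 0;-0.08 -0.001 0 0 0 0'; python3 -m pendant '-0.02 -0.001 0 0 0 0;-0.04 -0.003 0 0 0 0;-0.06 -0.005 0 0 0 0;-0.08 -0.007 0 0 0 0;-0.08 -0.007 0 0 0 0'; python3 fit.py | sed -n '/now/p;/^0.46 /,/^0.14/p'
```

```text
time: 15.0
ee_pos: [0.6025, -0.0423, 0.0698]
eef_rot: [0.43, 0.561, -0.43, 0.561]
ft_force: [-5.2, 1.9, 12.6]
width: 0.0134
time: 15.55
ee_pos: [0.6018, -0.0424, 0.0888]
eef_rot: [0.43, 0.561, -0.431, 0.561]
ft_force: [0.9, -0.2, -3.2]
width: 0.0138
time: 16.05
ee_pos: [0.5997, -0.043, 0.1088]
eef_rot: [0.43, 0.561, -0.431, 0.561]
ft_force: [-4.4, -0.1, -4.3]
width: 0.0134
now 0.12573236611540634
0.46 [-0.319 -0.096]
0.42 [-0.282 -0.079]
0.38 [-0.246 -0.063]
0.34 [-0.208 -0.049]
0.3 [-0.17  -0.037]
0.26 [-0.132 -0.026]
0.22 [-0.093 -0.016]
0.18 [-0.054 -0.008]
0.14 [-0.014 -0.002]
```

View pics/d2.png

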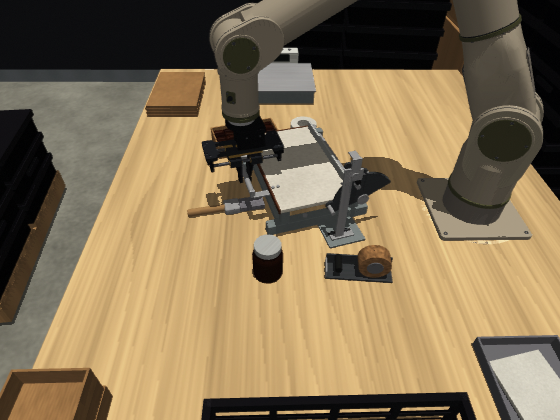

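The picture shows the board flat on its rests, around (300,175). I'll raise it past the lowest tooth.

```bash
python3 -m pendant '-0.02 -0.004 0 0 0 0;-0.04 -0.008 0 0 0 0;-0.06 -0.012 0 0 0 0;-0.08 -0.016 0 0 0 0;-0.1 -0.02 0 0 0 0;-0.1 -0.02 0 0 0 0'; python3 -m pendant '-0.02 -0.005 0 0 0 0;-0.04 -0.01 0 0 0 0;-0.06 -0.015 0 0 0 0;-0.07 -0.018 0 0 0 0;-0.07 -0.018 0 0 0 0'; python3 fit.py | grep now; python3 -m pendant '0.01 0.003 0 0 0 0;0.01 0.003 0 0 0 0';python3 -m pendant '0.01 0.003 0 0 0 0;0.01 0.003 0 0 0 0';python3 -m pendant '0.01 0.003 0 0 0 0;0.01 0.003 0 0 0 0'; python3 fit.py | grep now
```

```text
time: 16.65
ee_pos: [0.5948, -0.0444, 0.1339]
eef_rot: [0.43, 0.561, -0.431, 0.561]
ft_force: [-6.4, -2.3, -6.3]
width: 0.0134
time: 17.15
ee_pos: [0.5902, -0.0457, 0.1511]
eef_rot: [0.43, 0.561, -0.431, 0.561]
ft_force: [-7.5, -2.2, -6.3]
width: 0.0134
now 0.2981366762078848
time: 17.35
ee_pos: [0.5911, -0.0454, 0.1482]
eef_rot: [0.43, 0.562, -0.431, 0.561]
ft_force: [-6.9, -2.2, -6.1]
width: 0.0132
time: 17.55
ee_pos: [0.5918, -0.0452, 0.1457]
eef_rot: [0.43, 0.562, -0.431, 0.561]
ft_force: [-7.3, -3.0, -6.1]
width: 0.0133
time: 17.75
ee_pos: [0.5925, -0.045, 0.1432]
eef_rot: [0.43, 0.562, -0.431, 0.561]
ft_force: [-7.5, -2.3, -5.5]
width: 0.0134
now 0.2653972177356791
```

```bash
python3 -m pendant '0.01 -0.005 0 0 0 0;0.01 -0.005 0 0 0 0';python3 -m pendant '0.01 0.003 0 0 0 0;0.01 0.003 0 0 0 0';python3 -m pendant '0.01 0.003 0 0 0 0;0.01 0.003 0 0 0 0'; python3 -m pendant '0.008 0.002 0 0 0 0;0.008 0.002 0 0 0 0'; python3 fit.py | grep now
```

```text
time: 17.95
ee_pos: [0.593, -0.0449, 0.1416]
eef_rot: [0.431, 0.561, -0.43, 0.562]
ft_force: [0.1, -1.5, -3.7]
width: 0.0134
time: 18.15
ee_pos: [0.5937, -0.0446, 0.1387]
eef_rot: [0.431, 0.561, -0.43, 0.562]
ft_force: [0.7, -0.6, -2.7]
width: 0.0134
time: 18.35
ee_pos: [0.5944, -0.0444, 0.136]
eef_rot: [0.431, 0.561, -0.43, 0.562]
ft_force: [2.4, -1.1, -4.0]
width: 0.0131
time: 18.55
ee_pos: [0.5949, -0.0443, 0.1341]
eef_rot: [0.431, 0.561, -0.43, 0.562]
ft_force: [4.8, -1.1, -2.5]
width: 0.0133
now 0.2278282242121481
```

```bash
python3 -m pendant '0.006 0.003 0 0 0 0;0.006 0.003 0 0 0 0';python3 -m pendant '0.006 0.002 0 0 0 0;0.006 0.002 0 0 0 0';python3 -m pendant '0.006 0.002 0 0 0 0;0.006 0.002 0 0 0 0'; python3 fit.py | grep now
```

```text
time: 18.75
ee_pos: [0.5953, -0.0442, 0.1324]
eef_rot: [0.43, 0.561, -0.43, 0.561]
ft_force: [3.8, -0.8, -3.0]
width: 0.0132
time: 18.95
ee_pos: [0.5956, -0.044, 0.1308]
eef_rot: [0.43, 0.561, -0.43, 0.561]
ft_force: [4.1, -0.4, -3.3]
width: 0.0133
time: 19.15
ee_pos: [0.596, -0.0439, 0.1293]
eef_rot: [0.43, 0.561, -0.43, 0.561]
ft_force: [4.7, -1.7, -3.1]
width: 0.0131
now 0.20825063273969277
```

```bash
python3 -m pendant '0.006 0.002 0 0 0 0;0.006 0.002 0 0 0 0';python3 -m pendant '0.006 0.001 0 0 0 0;0.006 0.001 0 0 0 0';python3 -m pendant '0.006 0.001 0 0 0 0;0.006 0.001 0 0 0 0'; python3 fit.py | grep now
```

```text
time: 19.35
ee_pos: [0.5964, -0.0438, 0.1277]
eef_rot: [0.43, 0.561, -0.43, 0.561]
ft_force: [3.6, -0.3, -1.9]
width: 0.0134
time: 19.55
ee_pos: [0.5966, -0.0438, 0.1264]
eef_rot: [0.43, 0.561, -0.43, 0.561]
ft_force: [2.5, -2.3, 0.6]
width: 0.0134
time: 19.75
ee_pos: [0.5969, -0.0437, 0.1251]
eef_rot: [0.43, 0.561, -0.43, 0.561]
ft_force: [1.5, -1.6, 2.6]
width: 0.0134
now 0.1913398692686445
```

```bash
python3 -m pendant '0.006 0.001 0 0 0 0;0.006 0.001 0 0 0 0;0.006 0.001 0 0 0 0'; python3 fit.py | grep now
```

```text
time: 20.05
ee_pos: [0.5971, -0.0436, 0.1238]
eef_rot: [0.43, 0.561, -0.43, 0.561]
ft_force: [-0.8, -1.5, 5.9]
width: 0.0136
now 0.1862347035754179
```

```bash
python3 -m pendant '-0.008 -0.001 0 0 0 0;-0.008 -0.001 0 0 0 0'; python3 -c "
from h import *
p,d=snap('side','d3')
cv2.imwrite('pics/d3c.png',cv2.resize(p[110:250,230:410],None,fx=4,fy=4,interpolation=2))"
```

```text
time: 20.25
ee_pos: [0.5968, -0.0437, 0.1255]
eef_rot: [0.43, 0.561, -0.43, 0.561]
ft_force: [0.6, -2.1, 1.9]
width: 0.0132
```

View pics/d3c.png

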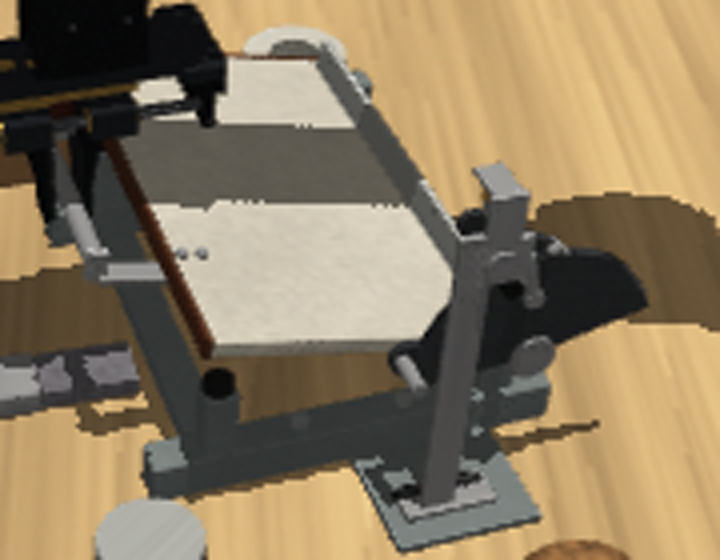

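The crop shows the board tilted slightly above the rear post (215,380), with the quadrant at the bracket. It took about 6 N of downward push without giving way, so the pawl is carrying it. I'll open the jaws partly and check.

```bash
python3 -m pendant '0 0 0 0 0 0;0 0 0 0 0 0;0 0 0 0 0 0;0 0 0 0 0 0' -0.08; python3 -m pendant '-0.08 0 0 0 0 0;-0.16 0 0 0 0 0;-0.24 0 0 0 0 0;-0.34 0 0 0 0 0;-0.44 0 0 0 0 0;-0.55 0 0 0 0 0;-0.65 0 0 0 0 0;-0.65 0 0 0 0 0'
python3 - <<'E'
from h import *
p,d=snap('side','d4');snap('scene','s4')
W=world('d4',[(u,v) for u in range(275,330,2) for v in range(140,195,2) if cv2.pointPolygonTest(np.array([[282,165],[325,165],[338,180],[330,193],[287,193]],np.int32),(u,v),False)>0])
for _ in range(4):
    c=W.mean(0);n=np.linalg.svd(W-c)[2][2];e=abs((W-c)@n);W=W[e<max(.003,1.5*np.median(e))]
print('board angle',np.arccos(abs(n[2])),len(W))
a=cv2.resize(p[90:250,180:400],None,fx=1.8,fy=1.8,interpolation=2);b=cv2.resize(cv2.imread('pics/s4.png')[110:340,80:370],(396,288))
cv2.imwrite('pics/f.png',np.hstack([a,b]))
E
```

```text
time: 20.7
ee_pos: [0.5967, -0.0434, 0.1252]
eef_rot: [0.43, 0.561, -0.43, 0.561]
ft_force: [0.2, 0.4, 0.6]
width: 0.0358
time: 21.5
ee_pos: [0.5982, -0.0432, 0.2916]
eef_rot: [0.431, 0.56, -0.429, 0.563]
ft_force: [-0.6, 0.5, -0.4]
width: 0.0402
board angle 0.21780877815499997 316
```

View pics/f.png

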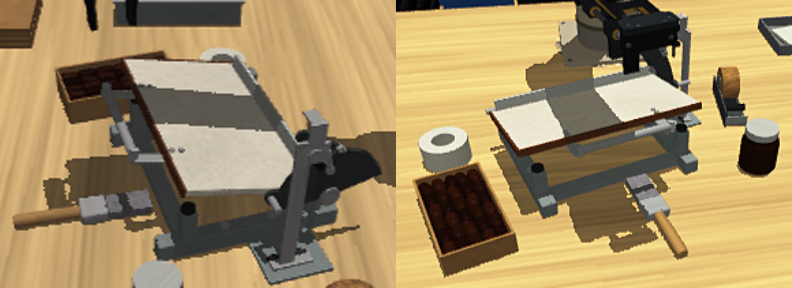

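The board stands at 0.218 rad by itself, the robot is clear of it, and the other things look undisturbed. I'll hand it in.

```bash
python3 -c "
from bench import close_job;close_job()"
```

```text
the job is handed in; nothing more can be done
```

The carton rest now stands in its lowest notch, held by the pawl, and the job is handed in (no verdict is reported).

- **Lift and lower:** I gripped the bar and lifted the board to the end stop, with about 11 N at the bar. I then let it down past the notches to flat on the rubber rests and held it there for about 0.5 s.
- **Setting the notch:** I raised it past the lowest tooth and let it down onto the pawl. The pawl took over the weight and held against about 6 N of downward push. Then I released the bar and moved clear.

**Last checks:** with the robot clear at about 21.5 s, the side camera's depth put the board at 0.218 rad, inside the 0.17–0.395 range. The force on the tool was close to zero, and the other things on the bench looked unmoved. I checked those by eye only, without measuring.

**What failed or disagreed:**
- One early move was refused because a shift was out of range, and I resent it smaller.
- Angles worked out from the arm's path read about 0.03 rad below the camera.
- The arm's arc was slightly off the hinge circle, which put sideways forces of up to about 11 N on the bar.
- The measured gap from the starting notch to the end stop was about 0.44 rad, against an expected 0.40.

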